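# Seat the D-bore tube rotor on the rotator's flatted spindle

## Robot

A 6-joint arm with a two-finger parallel gripper is mounted at the origin on a cart in front of the work surface, level with it; the furniture and walls round the work are solid. World frame = base frame: x ahead of the robot, y to its left, z up, the work surface at z = 0. Lengths are in m, angles in degrees, forces in N, time in s.
With the tool pointing down it reaches from about 0.3 to 0.85 m from the base axis. Payload 5.4 kg.
Tool frame: the origin (TCP) lies between the finger pads; the fingertips stand 22 mm ahead of it and the grasp point (between the pads) lies 3 mm ahead of it (manip.tip_reach is the distance from the TCP to the fingertips, in m); z points along the fingers, y is the direction in which the jaws open and shut (so a half turn about z gives the same grasp; the last joint's range is limited). The gripper opens to 85 mm and grips with 20 to 120 N. Pads are 22 mm wide; open, the fingers measure 114 mm over their backs; the gripper's body (76 mm by 85 mm) begins 54 mm behind the grasp point. The pads swing forward as they close: fully open they stand 13 mm farther back than shut.
Start: joints at [63.192, 9.076, 91.501, -0, 79.423, -12.038], TCP at [0.147, 0.556, 0.233] pointing down, gripper open.
Joint ranges: [-166.64, 166.64], [-54.1, 131.32], [10.49, 154.53], [-73.88, 253.88], [9.74, 151.15], [-171.62, 171.62]. Speed limits (degrees/s): [147.25, 147.25, 180, 180, 180, 180].

## Interface

Orientations are given as [roll, pitch, yaw] about the fixed x, y, z axes, in that order (R = Rz(yaw) Ry(pitch) Rx(roll)).
In Python, from plant import manip gives the robot as it stands.
- The arm moves only by the tool play_rows, never from a script. Its argument "targets" is a list of rows, each a list of 2 entries, a list of its own where there are three numbers: the shift along the tool's x, y, z normalised to -1 to 1, where 1 is 0.15 m, then the turn about the tool's z normalised to -1 to 1, where 1 is 45 degrees. In form: [[[x, y, z], twist], ...]. A call has 1 to 8 rows; each row is the pose to reach, as a shift and turn from the pose commanded when the call began, along the tool's axes at that moment; what a row does not reach only later rows make up. A row lasts 1/10 s, in which the tool goes at most 50 mm and 8.59 degrees, less where a joint would pass 70% of its speed; a pose out of reach is approached as far as the arm can. A call with a number of a shift or a turn outside -1 to 1 is refused whole. A call with a gripper value outside its range is refused whole. "hand" is the finger opening in mm, from 0 to 85.4, set as the call begins (left out, the last holds). The fingers move at their own pace and stop on an object; "squeeze" is the grip in N (left out, the last holds). Time passes only in rows, so rows that repeat a pose let the fingers close. It gives the time, the measured TCP pose, the force and the opening at its end, in the units of the state.
- manip.observe(): the state, without advancing time (a new reading comes with each control period).
- manip.read_camera(name): name is "scene" or "top" or "wrist"; returns the picture (420x560x3 uint8, red, green, blue); there is no depth.
- manip.camera_params(name): a dict with "K" (3x3 intrinsics, pixels), "world_from_camera" (4x4, takes a point from camera to world coordinates). Camera axes: x right, y down, z forward; pixel columns grow to the right and rows downward; lengths in m; the calibration is good to about 2 mm. A picture is of the moment at which its call begins: read the wrist's pose just before it. camera_params takes no time and is no camera call; for the wrist camera it gives the pose at the moment of the call.
- manip.hand_in(): hands the job in, once; it reports no verdict.
Trained networks look in the newest picture that a camera, given by its name, has taken for a name from the list of things; names that differ only in an ending like _2 or _b are one class to them, and where a whole thing is asked for, a point or a joint stands for the part that bears it (a point fixed in the world has none). Each returns a list of dicts, best first, with "conf" (0 to 1); they miss things now and then, are a little off and sometimes report something else, mostly with a low value. They report only what shows in the picture. A call takes as long as a camera call.
- manip.spot_in(label, camera): "centre" ([x, y, z] in m, in world coordinates, good to about 4 mm: the middle of the surface that is visible of it).
- manip.cut_out(label, camera): "region" (420x560 bool, what is visible of it).
The state is a dict: "t": time; "joints": joint angles; "joint_vel": joint speeds; "joint_efforts": joint torques, N m; "ee_pos": TCP position; "eef_rot": TCP orientation; "wrist_force": force on the tool from outside, world axes, zero at the start; "torque": the same for the moment, N m; "grip_width": finger opening in m.
Only numpy, scipy, OpenCV 4.12 (cv2) and the standard library are available. Lean on these libraries where they do the work, as an engineer would, in place of code of your own. Each camera call takes 0.05 s, during which the arm holds its last target.

## Task

Fit the tube rotor with the D-shaped hole onto the upright flatted spindle of the white rotator drive: turn it so that the flat of its hole matches the flat of the spindle, and lower it until its disc lies fully home on the dark flange. Leave the other rotor, the one with the round hole, where it lies.

Things in the scene. Friction and masses are not known exactly. Their poses are not given: they have to be found in the camera images.
- d_rotor: Loose rotor, hub up: 120 mm metal disc 8 mm thick; grey D-shaped hub on it, up to 40 mm height. D hole right through: radius 29 mm, flat 9 mm from the axis on the -x side. Hub outside: radius 35 mm, flat face at x = -14 mm, 23 mm wide flat land at x = +33 mm: grip from above across these 47 mm, along x, middle at x = +9.5 mm, fingertips above the disc. Origin: hole axis, underside; z up. 0.25 kg.
- round_rotor: The other rotor, not wanted: the same 120 mm disc, but with a round grey hub (52 mm diameter, up to 40 mm height) and a round hole of 32 mm diameter, too small for the spindle. Origin: on its axis, at the underside; z up.
- drive_unit: Fixed drive: white housing 130 x 130 x 52 mm; round dark flange (92 mm wide) on it, top at 60 mm; in the middle a D-shaped steel spindle up to 106 mm that does not turn: radius 24 mm, one flat 4 mm from the axis on the -x side (the side with knob and control strip). Its top 16 mm taper inward by 6 to 8 mm as a guide. Origin: on the spindle's axis at the underside; z up.
- spindle_seat (a point): Point on the spindle's axis at the flange top, 60 mm above the worktop, axes as the drive's. The seated rotor's origin lies here, its x axis along this x axis: it goes on with 5 mm of play all round when turned right within about 12 degrees, and not the other way round.

How it is judged (in metres and radians):
At the end, for the whole second after the job is handed in: The rotor with the D-shaped hole is on the spindle: its axis within 15 mm of the spindle's, its underside within 6 mm of the flange top, level within 0.1 rad, its flat turned to the spindle's flat within 0.5 rad (all that the fit allows), at rest (horizontal distance between d_rotor and spindle_seat below 0.015 m and z of d_rotor in the frame of spindle_seat between -0.006 and 0.006 m and angle between the x axis of d_rotor and the x axis of drive_unit, either way round below 0.5 rad and angle between d_rotor's own z axis and vertical below 0.1 rad and linear speed of d_rotor below 0.02 m/s); the robot touches nothing.
It fails at once if the rotor with the round hole is moved more than 30 mm (distance of round_rotor from where it was at the start of the episode above 0.03 m).
It also fails if it takes over 40 s, if anything falls off the work surface, if the arm or the gripper's body presses on something with over 40 N, if the wrist force passes 120 N, or if a joint passes its speed limit or range.

## Working session

There is one attempt and no reset: what is moved stays moved. The work goes in short steps, Python scripts to look and compute and a tool call to move; the robot and the scene stay as the last step left them, time stands still between calls to the robot, and variables do not carry over. Pictures are saved under pics/ and viewed, and the job is handed in when it is done.

Besides the shell and the picture viewer there is one more tool, called after "Request:" as name(argument=value, ...), one argument or row to a line, values as JSON. play_rows: Moves the arm, as the interface text tells. Scaled input: -1 to 1 covers 0.15 m each way for a shift and 45 degrees each way for a turn. Its arguments: {"type":"object","properties":{"targets":{"type":"array","items":{"type":"array"}},"hand":{"type":"number"},"squeeze":{"type":"number"}},"required":["targets"]}

```bash
ls; mkdir -p pics; python3 - <<'E'
from plant import manip
import cv2
print(manip.observe())
for c in ["scene","top","wrist"]:
    im=manip.read_camera(c); cv2.imwrite(f"pics/a_{c}.png",im[:,:,::-1])
    p=manip.camera_params(c); print(c,p)
    for l in ["d_rotor","round_rotor","drive_unit"]:
        try: print(l,manip.spot_in(l,c))
        except Exception as e: print(e)
print(manip.observe()["t"])
E
```

```text
pics
{'t': 0.0, 'joints': array([ 6.31911702e+01,  9.11500501e+00,  9.15757854e+01, -8.28689396e-04,
        7.94232850e+01, -1.20379249e+01]), 'joint_vel': array([ 0.00064114,  0.04865767, -0.00200431,  0.00435462,  0.13277193,
       -0.03369956]), 'joint_efforts': array([-1.64500187e-03, -3.96002197e+01, -3.31429195e+01, -2.97315573e-04,
        8.74050107e-03,  2.23122694e-07]), 'ee_pos': array([0.14633512, 0.5554186 , 0.23216225]), 'eef_rot': array([-1.79888263e+02, -2.29950557e-02,  1.65229226e+02]), 'wrist_force': array([ 0.29269133, -0.36481864, -0.3953792 ]), 'torque': array([-0.0158939 , -0.02331682,  0.01191312]), 'grip_width': 0.08538759244605308}
scene {'K': array([[472.36126714,   0.        , 280.15555015],
       [  0.        , 472.36126714, 213.67179376],
       [  0.        ,   0.        ,   1.        ]]), 'world_from_camera': array([[ 0.71021075, -0.3462873 ,  0.61293213, -0.25856736],
       [-0.70396387, -0.34195999,  0.62249357, -0.74649117],
       [-0.00596335, -0.8735837 , -0.48663741,  0.67843288],
       [ 0.        ,  0.        ,  0.        ,  1.        ]])
[... 741 characters left out ...]
0.4814, 0.3485, 0.0057], 'conf': 0.79}, {'centre': [0.3967, -0.2612, 0.0093], 'conf': 0.36}]
round_rotor [{'centre': [0.3952, -0.2634, 0.0083], 'conf': 0.81}]
drive_unit [{'centre': [0.5528, 0.0347, 0.0531], 'conf': 0.78}]
wrist {'K': array([[357.47802003,   0.        , 274.32969925],
       [  0.        , 357.47802003, 209.8974503 ],
       [  0.        ,   0.        ,   1.        ]]), 'world_from_camera': array([[ 0.25389561,  0.92111751,  0.29509246,  0.07125837],
       [ 0.96723106, -0.24145983, -0.07849353,  0.5759068 ],
       [-0.00104879,  0.30535175, -0.95223905,  0.37440397],
       [ 0.        ,  0.        ,  0.        ,  1.        ]])}
d_rotor []
round_rotor []
drive_unit []
0.6
```

View pics/a_top.png

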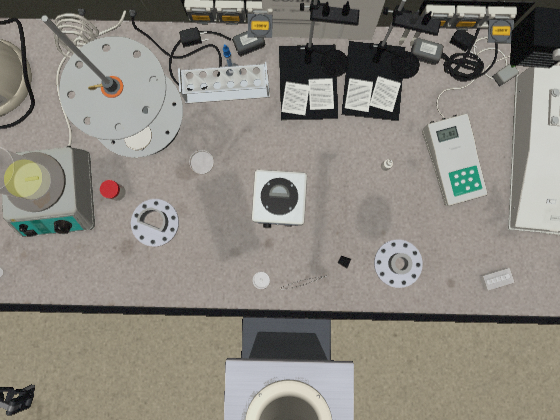

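View pics/a_scene.png

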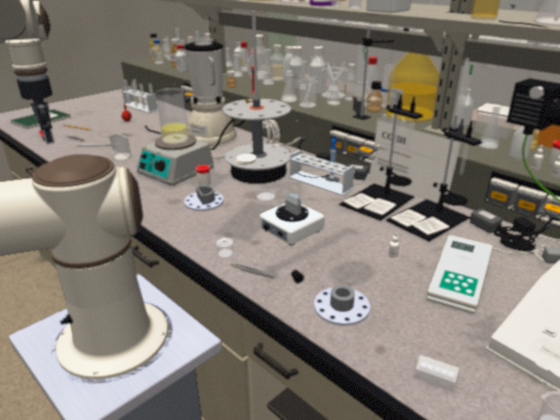

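```bash
python3 - <<'E'
import cv2
im=cv2.imread("pics/a_top.png")
a=cv2.resize(im[130:260,60:210],None,fx=4,fy=4,interpolation=cv2.INTER_CUBIC)
cv2.imwrite("pics/b1.png",a)
a=cv2.resize(im[80:220,200:350],None,fx=4,fy=4,interpolation=cv2.INTER_CUBIC)
cv2.imwrite("pics/b2.png",a)
E
```

```text
(no output)
```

View pics/b1.png

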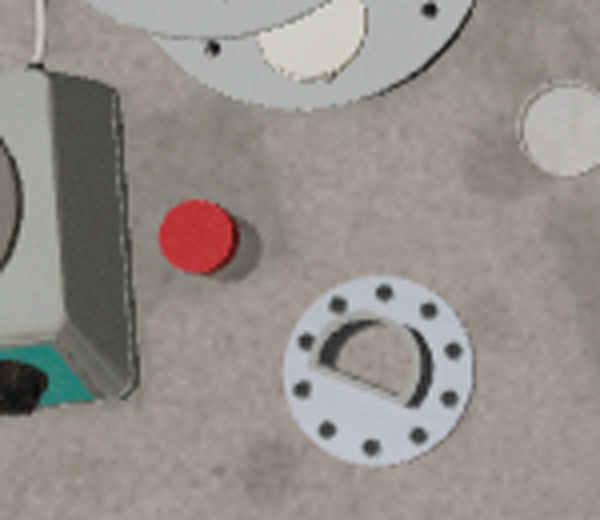

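View pics/b2.png

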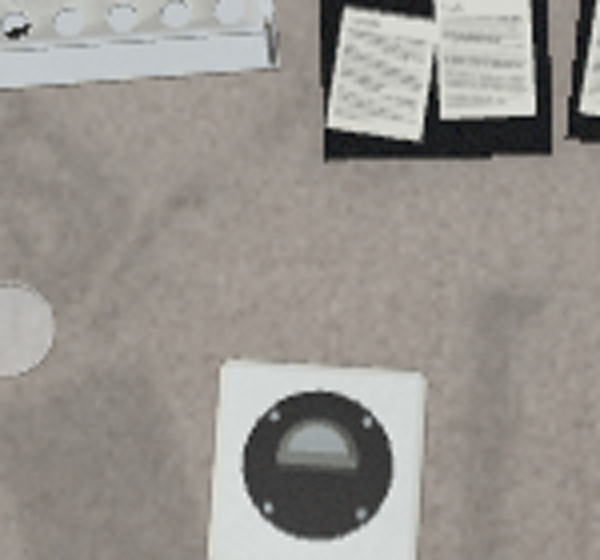

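```bash
cat > h.py <<'E'
import numpy as np, cv2
from plant import manip
def ray(cam,uv,z):
    p=manip.camera_params(cam);K=p["K"];T=p["world_from_camera"]
    uv=np.atleast_2d(np.array(uv,float))
    d=np.c_[uv,np.ones(len(uv))]@np.linalg.inv(K).T@T[:3,:3].T
    o=T[:3,3]; return o+d*((z-o[2])/d[:,2:3])
def proj(cam,P,p=None):
    p=p or manip.camera_params(cam);K=p["K"];T=p["world_from_camera"]
    q=(np.atleast_2d(P)-T[:3,3])@T[:3,:3]; q=q@K.T; return q[:,:2]/q[:,2:]
def loc(P,o,yaw):
    c,s=np.cos(yaw),np.sin(yaw);P=np.atleast_2d(P)
    return np.array(o)+np.c_[c*P[:,0]-s*P[:,1],s*P[:,0]+c*P[:,1],P[:,2]]
def circ(P):
    A=np.c_[2*P[:,:2],np.ones(len(P))];b=(P[:,:2]**2).sum(1)
    s=np.linalg.lstsq(A,b,rcond=None)[0];return s[:2],np.sqrt(s[2]+s[0]**2+s[1]**2)
def dshape(R,flat,z,land=None):
    a=np.arccos(-flat/R); t=np.linspace(-a,a,60)
    P=np.c_[R*np.cos(t),R*np.sin(t)]
    if land: P[:,0]=np.minimum(P[:,0],land)
    return np.c_[P,np.full(len(P),z)]
def circle(R,z):
    t=np.linspace(0,2*np.pi,80);return np.c_[R*np.cos(t),R*np.sin(t),0*t+z]
def draw(im,x0,y0,f,cam,curves,o,yaw,col):
    for C in curves:
        uv=(proj(cam,loc(C,o,yaw))-[x0,y0]+.5)*f
        cv2.polylines(im,[np.int32(uv*8)],True,col,1,cv2.LINE_AA,3)
E
cat > m.py <<'E'
from h import *
im=cv2.imread("pics/a_top.png")
import sys
for l in ["d_rotor","drive_unit"]:
    r=manip.cut_out(l,"top")
    m=r[0]["region"].astype(np.uint8)
    cs=cv2.findContours(m,cv2.RETR_EXTERNAL,cv2.CHAIN_APPROX_NONE)[0]
    c=max(cs,key=cv2.contourArea)[:,0,:]
    if l=="d_rotor":
        P=ray("top",c,0.006); print(l,circ(P))
    else:
        P=ray("top",c,0.052)[:,:2]; print(l,cv2.minAreaRect((P*1000).astype(np.float32)))
        g=im.max(2); dark=((g<95)&(cv2.dilate(m,np.ones((3,3)))>0)).astype(np.uint8)
        c2=max(cv2.findContours(dark,cv2.RETR_EXTERNAL,cv2.CHAIN_APPROX_NONE)[0],key=cv2.contourArea)[:,0,:]
        print(circ(ray("top",c2,0.06)))
u=np.array([[312,365],[408,408]])/4+[60,130]-.5
P=ray("top",u,0.04);d=P[1]-P[0];print(P,np.degrees(np.arctan2(d[1],d[0]))+90)
u=np.array([[274,466],[357,468]])/4+[200,80]-.5
P=ray("top",u,0.09);d=P[1]-P[0];print(P,np.degrees(np.arctan2(d[1],d[0]))+90)
u=np.array([[222,360],[426,374]])/4+[200,80]-.5
P=ray("top",u,0.052);d=P[1]-P[0];print(P,np.degrees(np.arctan2(d[1],d[0]))+90)
E
python3 m.py
```

```text
d_rotor (array([0.48668834, 0.34940434]), np.float64(0.0584109969201291))
drive_unit ((547.2926635742188, 37.14915084838867), (130.85118103027344, 141.00448608398438), 87.61741638183594)
(array([0.55396437, 0.03632019]), np.float64(0.04318192576834715))
[[0.48692323 0.38263787 0.04      ]
 [0.46189139 0.32238315 0.04      ]] -22.55964482039785
[[0.54934282 0.06189918 0.09      ]
 [0.54931351 0.01279649 0.09      ]] -0.034194348873569425
[[ 0.61917361  0.09678504  0.052     ]
 [ 0.61343016 -0.02874556  0.052     ]] -2.619649628833713
```

```bash
cat > ov.py <<'E'
from h import *
im=cv2.imread("pics/a_top.png");f=6
R=([0.4865,0.3495,0],np.radians(-22.5)); D=([0.554,0.036,0],np.radians(-2))
def crop(im,x,y,w,h): return cv2.resize(im[y:y+h,x:x+w],None,fx=f,fy=f,interpolation=cv2.INTER_CUBIC)
rc=[circle(.06,.008),circle(.06,0),dshape(.035,.014,.04,.033),dshape(.029,.009,.04),dshape(.029,.009,0)]
dc=[circle(.046,.06),np.array([[x,y,.052] for x,y in [(-.065,-.065),(.065,-.065),(.065,.065),(-.065,.065)]]),dshape(.024,.004,.09),dshape(.024,.004,.06)]
a=crop(im,122,190,66,66);draw(a,122,190,f,"top",rc,*R,(0,0,255))
b=crop(im,246,164,66,66);draw(b,246,164,f,"top",dc,*D,(0,0,255))
cv2.imwrite("pics/ov1.png",np.hstack([a,b]))
im=cv2.imread("pics/a_scene.png")
u=proj("scene",[R[0],D[0]]);print(u)
x,y=np.int32(u[0])-33;a=crop(im,x,y,66,66);draw(a,x,y,f,"scene",rc,*R,(0,0,255))
x,y=np.int32(u[1])-[33,45];b=crop(im,x,y,66,66);draw(b,x,y,f,"scene",dc,*D,(0,0,255))
cv2.imwrite("pics/ov2.png",np.hstack([a,b]))
E
python3 ov.py
```

```text
[[203.52125737 200.77026391]
 [291.03512858 229.36771767]]
```

View pics/ov1.png

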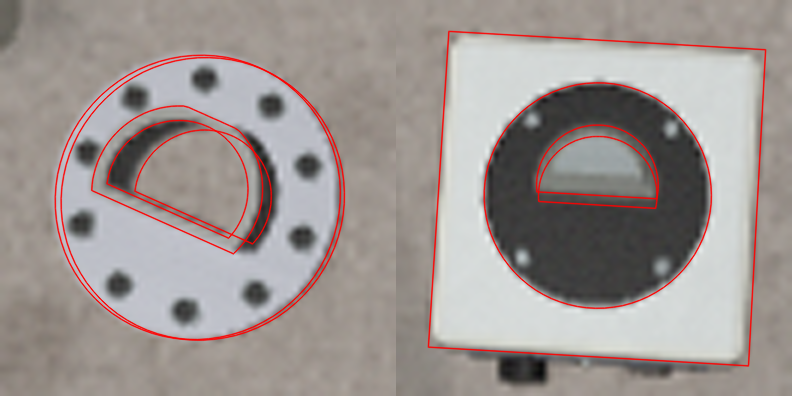

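View pics/ov2.png

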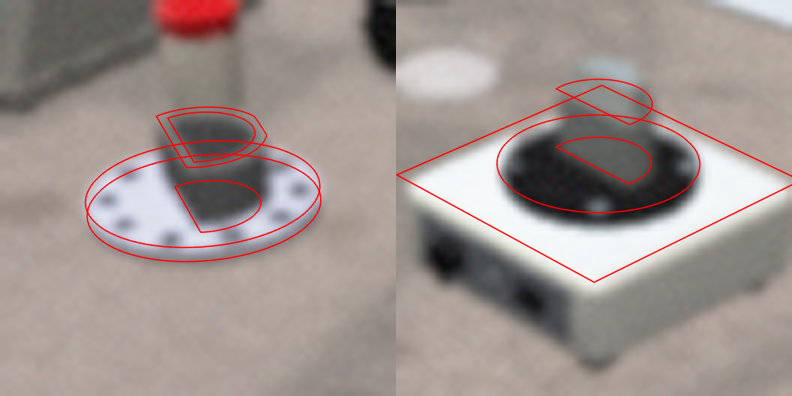

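```bash
cat >> h.py <<'E'
def plan(target,yaw):
    from scipy.spatial.transform import Rotation as Ro
    s=manip.observe();R=Ro.from_euler("xyz",s["eef_rot"],degrees=True).as_matrix()
    d=R.T@(np.array(target)-s["ee_pos"]);tw=-((yaw-s["eef_rot"][2]+180)%360-180)
    print("t",round(s["t"],2),"pos",s["ee_pos"].round(4),"rot",s["eef_rot"].round(2),"F",s["wrist_force"].round(1),"w",round(s["grip_width"],4))
    print("shift m",d.round(4),"norm",(d/.15).round(3),"twist deg",round(tw,2),"norm",round(tw/45,3))
E
python3 - <<'E'
from h import *
print(manip.tip_reach)
plan([0.4953,0.3459,0.20],67.5)
o=[]
for c,u in [("top",[109.5,189]),("scene",[203,170])]:
    for z in (.05,.08,.1,.12): print(c,z,ray(c,u,z)[0])
E
```

```text
0.022
t 0.7 pos [0.1466 0.556  0.2332] rot [180.    -0.   165.23] F [ 0.2  0.6 -0.1] w 0.0853
shift m [-0.3907 -0.1142  0.0332] norm [-2.605 -0.762  0.221] twist deg 97.73 norm 2.172
top 0.05 [0.5626328  0.45237802 0.05      ]
top 0.08 [0.55852786 0.44140282 0.08      ]
top 0.1 [0.55579123 0.43408602 0.1       ]
top 0.12 [0.55305461 0.42676922 0.12      ]
scene 0.05 [0.56239359 0.44720652 0.05      ]
scene 0.08 [0.52320272 0.39022203 0.08      ]
scene 0.1 [0.49707548 0.35223236 0.1       ]
scene 0.12 [0.47094823 0.3142427  0.12      ]
```

Request:
play_rows(
  targets=[
    [[-0.3, -0.1, 0], 0.18],
    [[-0.6, -0.2, 0], 0.36],
    [[-0.9, -0.3, 0], 0.54],
    [[-1, -0.35, 0], 0.72],
    [[-1, -0.35, 0], 0.9],
    [[-1, -0.35, 0], 1],
  ],
)

```text
t: 1.3
ee_pos: [0.2791, 0.4665, 0.2333]
eef_rot: [180.0, -0.0, 119.9]
wrist_force: [0.3, 1.0, -0.3]
grip_width: 0.085
```

```bash
python3 -c "
from h import *
plan([0.4953,0.3459,0.20],67.5)"
```

```text
t 1.3 pos [0.2791 0.4665 0.2333] rot [ 1.7999e+02 -1.0000e-02  1.1986e+02] F [ 0.3  1.  -0.3] w 0.085
shift m [-0.2122  0.1275  0.0333] norm [-1.415  0.85   0.222] twist deg 52.36 norm 1.164
```

Request:
play_rows(
  targets=[
    [[-0.25, 0.15, 0], 0.18],
    [[-0.5, 0.3, 0], 0.36],
    [[-0.75, 0.45, 0], 0.54],
    [[-1, 0.6, 0], 0.72],
    [[-1, 0.6, 0], 0.9],
    [[-1, 0.6, 0], 1],
  ],
)

```text
t: 1.9
ee_pos: [0.4328, 0.3817, 0.2331]
eef_rot: [-180.0, 0.0, 74.8]
wrist_force: [-0.4, 1.0, 0.4]
grip_width: 0.0852
```

```bash
python3 -c "
from h import *
plan([0.4953,0.3459,0.20],67.5)"
```

```text
t 1.9 pos [0.4328 0.3817 0.2331] rot [-1.7999e+02  1.0000e-02  7.4810e+01] F [-0.4  1.   0.4] w 0.0852
shift m [-0.0182  0.0697  0.0331] norm [-0.121  0.464  0.22 ] twist deg 7.31 norm 0.163
```

Request:
play_rows(
  targets=[
    [[-0.06, 0.23, 0.1], 0.08],
    [[-0.12, 0.464, 0.22], 0.163],
    [[-0.12, 0.464, 0.22], 0.163],
    [[-0.12, 0.464, 0.22], 0.163],
  ],
)

```text
t: 2.3
ee_pos: [0.4942, 0.3471, 0.1996]
eef_rot: [-179.9, 0.0, 67.8]
wrist_force: [0.3, 0.2, 0.8]
grip_width: 0.0855
```

```bash
cat > w.py <<'E'
from h import *
import sys
n=sys.argv[1]
p=manip.camera_params("wrist");im=manip.read_camera("wrist")[:,:,::-1].copy();cv2.imwrite(f"pics/{n}_raw.png",im)
R=([0.4865,0.3495,0],np.radians(-22.5))
rc=[circle(.06,.008),dshape(.035,.014,.04,.033),dshape(.029,.009,.04)]
draw(im,0,0,1,"wrist",rc,*R,(0,0,255))
cv2.imwrite(f"pics/{n}.png",im)
plan([0.4953,0.3459,0.036],67.5)
E
python3 w.py w1
```

```text
t 2.35 pos [0.494  0.3478 0.2004] rot [-1.7997e+02 -1.0000e-02  6.7910e+01] F [-0.1  0.3 -0.8] w 0.0856
shift m [-0.0013  0.002   0.1644] norm [-0.009  0.013  1.096] twist deg 0.41 norm 0.009
```

View pics/w1.png

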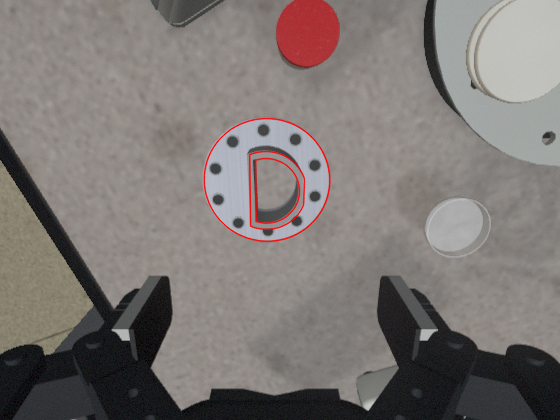

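Request:
play_rows(
  targets=[
    [[-0.01, 0.015, 0.25], 0.01],
    [[-0.01, 0.015, 0.5], 0.01],
    [[-0.01, 0.015, 0.7], 0.01],
    [[-0.01, 0.015, 0.85], 0.01],
    [[-0.01, 0.015, 0.85], 0.01],
  ],
)

```text
t: 2.85
ee_pos: [0.4925, 0.3451, 0.0698]
eef_rot: [-179.7, 0.3, 67.5]
wrist_force: [0.4, -0.4, -0.7]
grip_width: 0.0857
```

```bash
python3 w.py w2
```

```text
t 2.9 pos [0.4942 0.3458 0.0722] rot [-1.799e+02  8.000e-02  6.754e+01] F [ 0.5 -0.3 -0.1] w 0.0855
shift m [0.0006 0.001  0.0362] norm [0.004 0.007 0.241] twist deg 0.04 norm 0.001
```

View pics/w2.png

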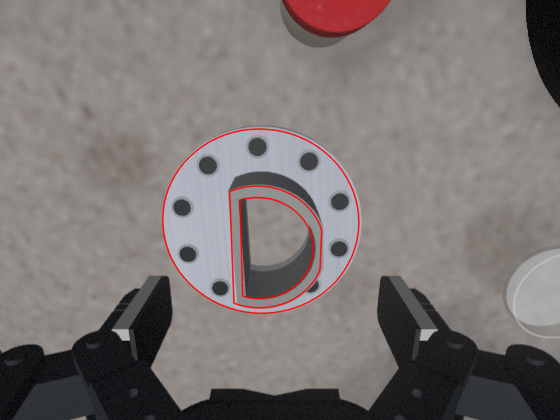

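Request:
play_rows(
  targets=[
    [[0, 0.005, 0.12], 0],
    [[0, 0.005, 0.2], 0],
    [[0, 0.005, 0.24], 0],
    [[0, 0.005, 0.24], 0],
    [[0, 0.005, 0.24], 0],
  ],
)

```text
t: 3.4
ee_pos: [0.4969, 0.3453, 0.0375]
eef_rot: [180.0, -0.0, 67.5]
wrist_force: [-0.6, -0.2, 0.8]
grip_width: 0.0852
```

Request:
play_rows(
  targets=[
    [[0, 0, 0], 0],
    [[0, 0, 0], 0],
    [[0, 0, 0], 0],
    [[0, 0, 0], 0],
    [[0, 0, 0], 0],
    [[0, 0, 0], 0],
    [[0, 0, 0], 0],
    [[0, 0, 0], 0],
  ],
  hand=30,
  squeeze=60,
)

```text
t: 4.2
ee_pos: [0.4968, 0.3454, 0.0379]
eef_rot: [180.0, -0.0, 67.5]
wrist_force: [-3.2, -0.3, 6.3]
grip_width: 0.0439
```

```bash
python3 w.py w3
```

```text
t 4.25 pos [0.4968 0.3453 0.0379] rot [ 1.7998e+02 -4.0000e-02  6.7450e+01] F [-1.5 -0.4  5.2] w 0.0436
shift m [-0.     -0.0016  0.0019] norm [-0.    -0.01   0.013] twist deg -0.05 norm -0.001
```

View pics/w3.png

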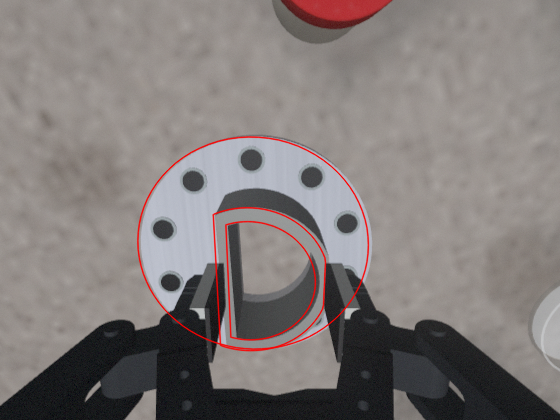

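Request:
play_rows(
  targets=[
    [[0, 0, 0], 0],
    [[0, 0, 0], 0],
    [[0, 0, 0], 0],
    [[0, 0, -0.05], 0],
    [[0, 0, -0.15], 0],
    [[0, 0, -0.25], 0],
    [[0, 0, -0.3], 0],
    [[0, 0, -0.3], 0],
  ],
)

```text
t: 5.05
ee_pos: [0.4979, 0.3456, 0.0841]
eef_rot: [179.8, -0.2, 67.4]
wrist_force: [0.7, -1.4, -1.5]
grip_width: 0.0435
```

```bash
python3 w.py w4
```

```text
t 5.1 pos [0.4971 0.3453 0.0828] rot [ 1.7992e+02 -8.0000e-02  6.7440e+01] F [-0.6 -0.1 -1.8] w 0.0431
shift m [-0.0002 -0.002   0.0468] norm [-0.001 -0.013  0.312] twist deg -0.06 norm -0.001
```

View pics/w4_raw.png

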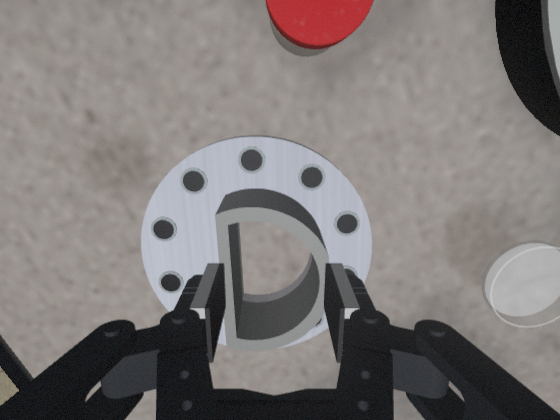

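```bash
cat > held.py <<'E'
from h import *
import sys
n=sys.argv[1];ox=float(sys.argv[2]);oy=float(sys.argv[3])
s=manip.observe();im=cv2.imread(sys.argv[4])
yr=np.radians(s["eef_rot"][2]-90)
o=loc([[-ox,-oy,-.0379]],s["ee_pos"],yr)[0];print(o,np.degrees(yr))
rc=[circle(.06,.008),dshape(.035,.014,.04,.033),dshape(.029,.009,.04),dshape(.029,.009,0)]
draw(im,0,0,1,"wrist",rc,o,yr,(0,0,255))
cv2.imwrite(f"pics/{n}.png",cv2.resize(im[100:380,100:420],None,fx=2,fy=2))
E
python3 held.py h1 .0095 0 pics/w4_raw.png
```

```text
[0.48836993 0.34890549 0.044935  ] -22.557023982728253
```

View pics/h1.png

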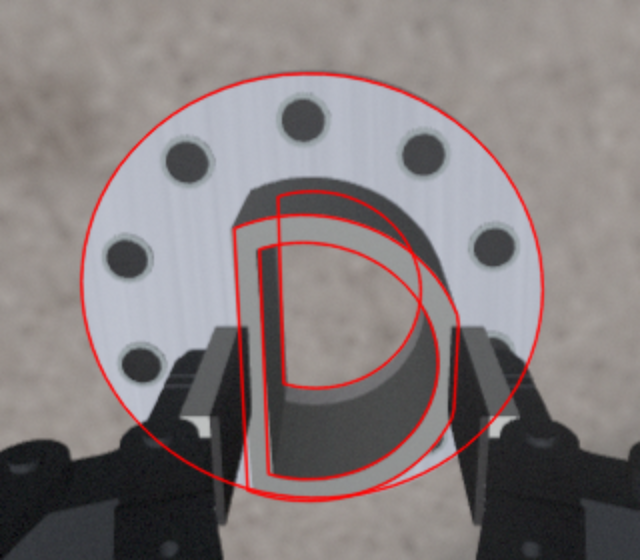

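Request:
play_rows(
  targets=[
    [[0, 0, -0.2], 0],
    [[0, 0, -0.4], 0],
    [[0, 0, -0.6], 0],
    [[0, 0, -0.8], 0],
    [[0, 0, -0.9], 0],
    [[0, 0, -0.9], 0],
  ],
)

```text
t: 5.7
ee_pos: [0.4976, 0.3455, 0.2188]
eef_rot: [179.8, -0.2, 67.4]
wrist_force: [1.3, 0.3, -2.8]
grip_width: 0.0434
```

```bash
python3 -c "
from h import *
plan([0.5635,0.0356,0.21],87.7)"
```

```text
t 5.7 pos [0.4976 0.3455 0.2188] rot [ 1.7983e+02 -1.7000e-01  6.7440e+01] F [ 1.3  0.3 -2.8] w 0.0434
shift m [-0.261   0.1797  0.0085] norm [-1.74   1.198  0.057] twist deg -20.26 norm -0.45
```

Request:
play_rows(
  targets=[
    [[-0.12, 0.08, 0], -0.03],
    [[-0.27, 0.19, 0], -0.07],
    [[-0.43, 0.3, 0], -0.11],
    [[-0.59, 0.4, 0], -0.15],
    [[-0.74, 0.51, 0], -0.19],
    [[-0.87, 0.6, 0], -0.22],
    [[-0.87, 0.6, 0], -0.22],
    [[-0.87, 0.6, 0], -0.22],
  ],
)

```text
t: 6.5
ee_pos: [0.5285, 0.1897, 0.2146]
eef_rot: [-179.8, 0.0, 77.3]
wrist_force: [0.4, 0.4, -2.1]
grip_width: 0.0435
```

```bash
python3 -c "
from h import *
plan([0.5635,0.0356,0.21],87.7)"
```

```text
t 6.5 pos [0.5285 0.1897 0.2146] rot [-1.798e+02  4.000e-02  7.726e+01] F [ 0.4  0.4 -2.1] w 0.0435
shift m [-0.1426  0.0681  0.0045] norm [-0.951  0.454  0.03 ] twist deg -10.44 norm -0.232
```

```bash
cat > dr.py <<'E'
from h import *
import sys
n=sys.argv[1];D=([float(sys.argv[2]),float(sys.argv[3]),0],np.radians(float(sys.argv[4])))
p=manip.camera_params("wrist");im=manip.read_camera("wrist")[:,:,::-1].copy();cv2.imwrite(f"pics/{n}_raw.png",im)
dc=[circle(.046,.06),np.array([[x,y,.052] for x,y in [(-.065,-.065),(.065,-.065),(.065,.065),(-.065,.065)]]),dshape(.024,.004,.09),dshape(.024,.004,.06)]
draw(im,0,0,1,"wrist",dc,*D,(0,0,255))
cv2.imwrite(f"pics/{n}.png",im);print(manip.observe()["ee_pos"])
E
python3 dr.py d1 .554 .036 -2.3
```

```text
[0.5286218  0.19021854 0.21496979]
```

View pics/d1.png

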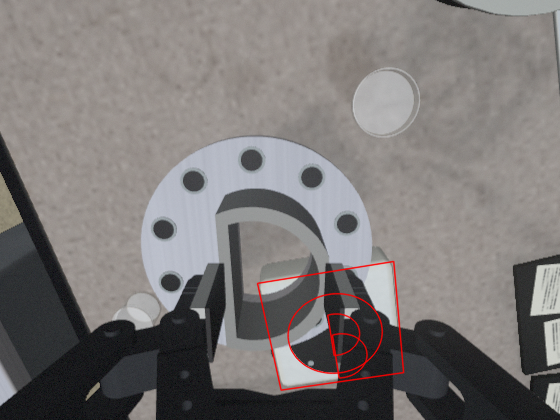

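Request:
play_rows(
  targets=[
    [[-0.15, 0.07, 0], -0.04],
    [[-0.35, 0.16, 0], -0.09],
    [[-0.55, 0.26, 0], -0.14],
    [[-0.75, 0.36, 0], -0.19],
    [[-0.9, 0.43, 0], -0.23],
    [[-0.95, 0.455, 0], -0.232],
    [[-0.95, 0.455, 0], -0.232],
    [[-0.95, 0.455, 0], -0.232],
  ],
)

```text
t: 7.35
ee_pos: [0.5645, 0.0374, 0.2163]
eef_rot: [-179.9, -0.0, 87.8]
wrist_force: [-0.3, 0.3, -1.6]
grip_width: 0.0432
```

```bash
python3 dr.py d2 .554 .036 -2.3; python3 -c "
from h import *
im=manip.read_camera('top');cv2.imwrite('pics/t2.png',cv2.resize(im[120:300,180:380,::-1],None,fx=3,fy=3))
im=manip.read_camera('scene');cv2.imwrite('pics/s2.png',cv2.resize(im[120:300,200:400,::-1],None,fx=3,fy=3))
plan([0.5635,0.0356,0.18],87.7)"
```

```text
[0.56452371 0.03753528 0.2163765 ]
t 7.5 pos [0.5646 0.0373 0.2166] rot [-1.7999e+02 -2.0000e-02  8.7870e+01] F [ 0.3 -0.4 -2.4] w 0.0437
shift m [-0.0018 -0.0011  0.0366] norm [-0.012 -0.007  0.244] twist deg 0.17 norm 0.004
```

View pics/d2.png

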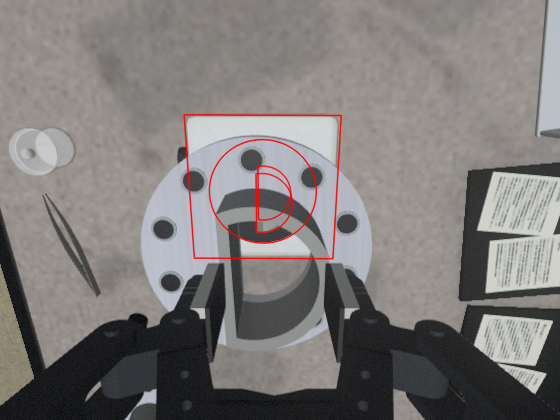

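View pics/s2.png

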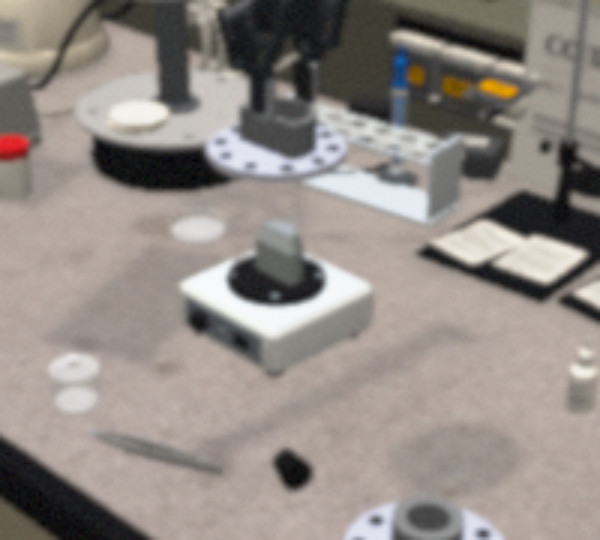

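Request:
play_rows(
  targets=[
    [[-0.012, -0.007, 0.12], 0.004],
    [[-0.012, -0.007, 0.25], 0.004],
    [[-0.012, -0.007, 0.37], 0.004],
    [[-0.012, -0.007, 0.42], 0.004],
    [[-0.012, -0.007, 0.42], 0.004],
    [[-0.012, -0.007, 0.42], 0.004],
  ],
)

```text
t: 8.1
ee_pos: [0.5643, 0.0345, 0.1546]
eef_rot: [179.9, 0.0, 87.6]
wrist_force: [-0.5, -0.1, -1.7]
grip_width: 0.0434
```

```bash
python3 dr.py d3 .554 .036 -2.3;  python3 -c "
from h import *
plan([0.5635,0.0356,0.098],87.7)
a=cv2.imread('pics/d3.png')[80:360,120:400];cv2.imwrite('pics/d3c.png',cv2.resize(a,None,fx=2,fy=2))"
```

```text
[0.56456972 0.0343268  0.15496091]
t 8.15 pos [0.5646 0.0343 0.155 ] rot [1.7988e+02 1.0000e-02 8.7620e+01] F [ 0.4  0.5 -1.8] w 0.0438
shift m [ 0.0012 -0.0012  0.057 ] norm [ 0.008 -0.008  0.38 ] twist deg -0.08 norm -0.002
```

View pics/d3c.png

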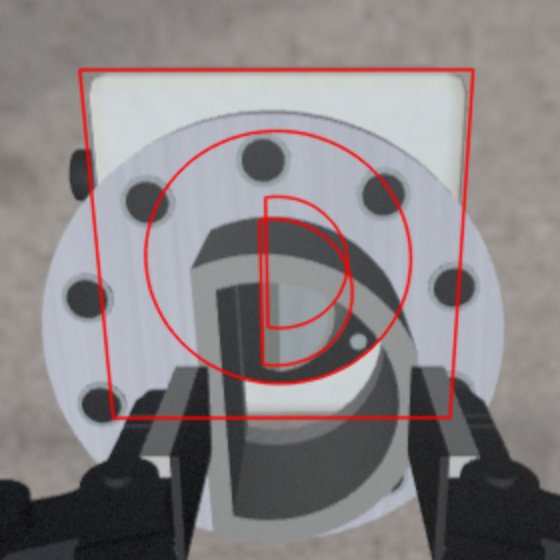

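Request:
play_rows(
  targets=[
    [[0.006, -0.004, 0.04], 0],
    [[0.006, -0.004, 0.08], 0],
    [[0.006, -0.004, 0.12], 0],
    [[0.006, -0.004, 0.16], 0],
    [[0.006, -0.004, 0.2], 0],
    [[0.006, -0.004, 0.2], 0],
  ],
)

```text
t: 8.75
ee_pos: [0.5623, 0.0352, 0.1223]
eef_rot: [-179.9, -0.0, 87.6]
wrist_force: [0.0, -0.5, -1.8]
grip_width: 0.0437
```

```bash
python3 dr.py d4 .554 .036 -2.3;  python3 -c "
from h import *
plan([0.564,0.0356,0.098],87.7)
a=cv2.imread('pics/d4.png')[80:360,120:400];cv2.imwrite('pics/d4c.png',cv2.resize(a,None,fx=2,fy=2))"
```

```text
[0.56274453 0.03519914 0.12295663]
t 8.8 pos [0.5627 0.0352 0.123 ] rot [-1.7992e+02 -1.0000e-02  8.7600e+01] F [-0.4  0.1 -2.4] w 0.0433
shift m [0.0004 0.0013 0.025 ] norm [0.003 0.008 0.166] twist deg -0.1 norm -0.002
```

View pics/d4c.png

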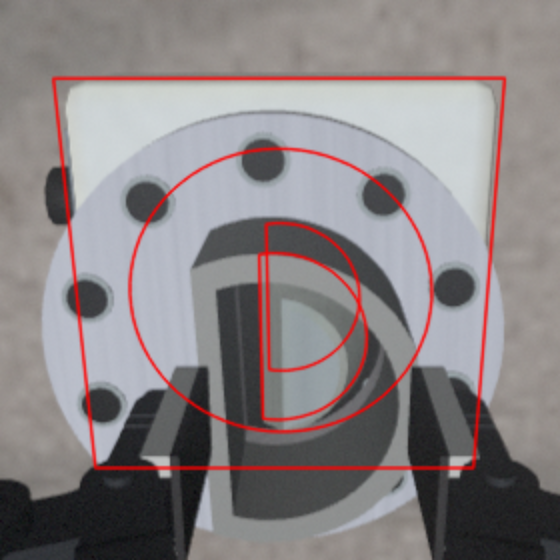

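Request:
play_rows(
  targets=[
    [[0.003, 0.004, 0.04], 0],
    [[0.003, 0.006, 0.08], 0],
    [[0.003, 0.008, 0.11], 0],
    [[0.003, 0.008, 0.14], 0],
    [[0.003, 0.008, 0.155], 0],
    [[0.003, 0.008, 0.155], 0],
  ],
)

```text
t: 9.4
ee_pos: [0.5641, 0.0356, 0.0999]
eef_rot: [-179.9, -0.0, 87.6]
wrist_force: [-0.5, 0.1, -1.5]
grip_width: 0.0433
```

```bash
python3 dr.py d5 .554 .036 -2.3;  python3 -c "
from h import *
plan([0.564,0.0356,0.098],87.7)
im=manip.read_camera('scene');cv2.imwrite('pics/s5.png',cv2.resize(im[150:270,220:380,::-1],None,fx=4,fy=4))
a=cv2.imread('pics/d5.png')[80:360,120:400];cv2.imwrite('pics/d5c.png',cv2.resize(a,None,fx=2,fy=2))"
```

```text
[0.56437912 0.03555284 0.10030049]
t 9.45 pos [0.5644 0.0356 0.1003] rot [-179.99    0.     87.61] F [-0.6 -0.2 -1.6] w 0.0434
shift m [ 0.     -0.0004  0.0023] norm [ 0.    -0.003  0.015] twist deg -0.09 norm -0.002
```

View pics/d5c.png

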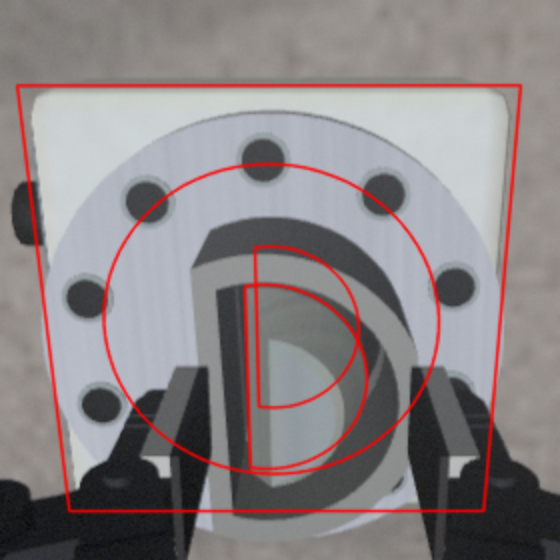

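View pics/s5.png

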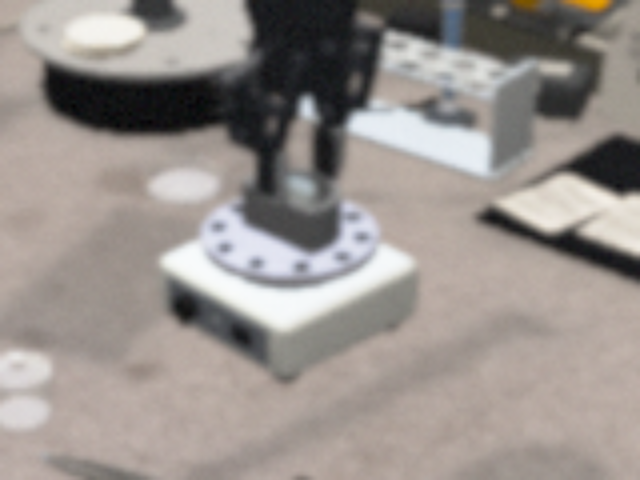

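Threaded over the spindle, about 2 mm above the flange. Lower to light contact, then release.

Request:
play_rows(
  targets=[
    [[0, -0.002, 0.006], 0],
    [[0, -0.002, 0.012], 0],
    [[0, -0.002, 0.017], 0],
    [[0, -0.002, 0.017], 0],
    [[0, -0.002, 0.017], 0],
  ],
)

```text
t: 10.0
ee_pos: [0.5642, 0.0355, 0.098]
eef_rot: [180.0, 0.0, 87.6]
wrist_force: [-1.2, -0.7, -1.1]
grip_width: 0.0434
```

Request:
play_rows(
  targets=[
    [[0, 0, 0], 0],
    [[0, 0, 0], 0],
    [[0, 0, 0], 0],
    [[0, 0, 0], 0],
    [[0, 0, 0], 0],
    [[0, 0, 0], 0],
  ],
  hand=80,
)

```text
t: 10.6
ee_pos: [0.5642, 0.0356, 0.0979]
eef_rot: [180.0, -0.0, 87.6]
wrist_force: [-0.1, -0.1, 0.7]
grip_width: 0.0802
```

```bash
python3 dr.py d6 .554 .036 -2.3;  python3 -c "
from h import *
plan([0.564,0.0356,0.098],87.7)"
```

```text
[0.56414374 0.03552702 0.0979043 ]
t 10.65 pos [0.5641 0.0355 0.0979] rot [-180.     0.    87.6] F [0.3 0.3 0.6] w 0.0802
shift m [ 0.0001 -0.0001 -0.0001] norm [ 0.    -0.001 -0.001] twist deg -0.1 norm -0.002
```

View pics/d6_raw.png

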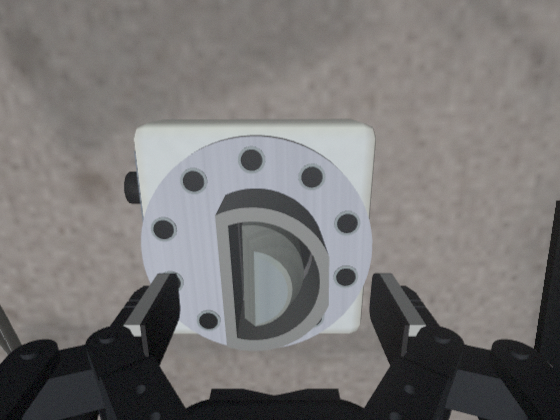

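Released, rotor lies around the spindle. Retreat upward and check.

Request:
play_rows(
  targets=[
    [[0, 0, -0.1], 0],
    [[0, 0, -0.25], 0],
    [[0, 0, -0.45], 0],
    [[0, 0, -0.65], 0],
    [[0, 0, -0.8], 0],
    [[0, 0, -0.8], 0],
    [[0, 0, -0.8], 0],
  ],
)

```text
t: 11.35
ee_pos: [0.5644, 0.0355, 0.2186]
eef_rot: [179.9, 0.0, 87.6]
wrist_force: [-0.6, -0.3, 0.3]
grip_width: 0.0802
```

```bash
cat > fin.py <<'E'
from h import *
yr=np.radians(-2.3);o=[.5545,.036,.06]
rc=[circle(.06,.008),dshape(.035,.014,.04,.033),dshape(.029,.009,.04)]
ims=[]
im=manip.read_camera("wrist")[:,:,::-1].copy()
draw(im,0,0,1,"wrist",rc,o,yr,(0,0,255));cv2.imwrite("pics/f_w.png",im)
im=manip.read_camera("scene")[:,:,::-1].copy();a=cv2.resize(im[160:260,230:360],None,fx=6,fy=6)
cv2.imwrite("pics/f_s0.png",a)
draw(a,230,160,6,"scene",rc,o,yr,(0,0,255));cv2.imwrite("pics/f_s.png",a)
print(manip.observe())
E
python3 fin.py
```

```text
{'t': 11.45, 'joints': array([-8.63895733e+00,  8.34787917e+00,  9.42227458e+01, -1.76423093e-04,
        7.75677690e+01, -6.24439694e+00]), 'joint_vel': array([-0.12900403,  0.64205103,  0.53445294, -0.08349846, -0.00661346,
       -0.04558451]), 'joint_efforts': array([ 1.63299695e-02, -3.97355211e+01, -3.36355340e+01,  3.20056834e-04,
       -1.14736232e-02, -4.23989923e-05]), 'ee_pos': array([0.56326957, 0.03569672, 0.21658175]), 'eef_rot': array([-1.79862408e+02, -1.48818848e-02,  8.76054599e+01]), 'wrist_force': array([0.3236234 , 0.7447483 , 0.06627043]), 'torque': array([0.04153506, 0.04114635, 0.01519654]), 'grip_width': 0.07994643496432695}
```

View pics/f_w.png

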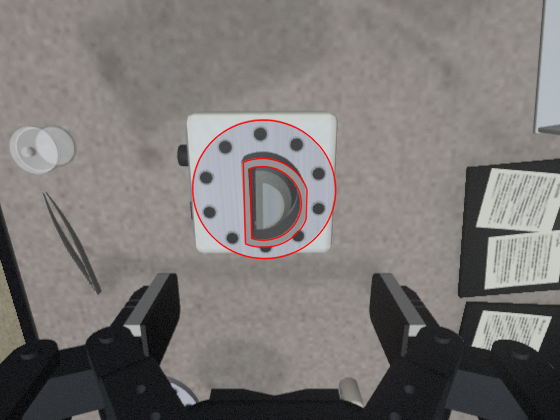

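View pics/f_s.png

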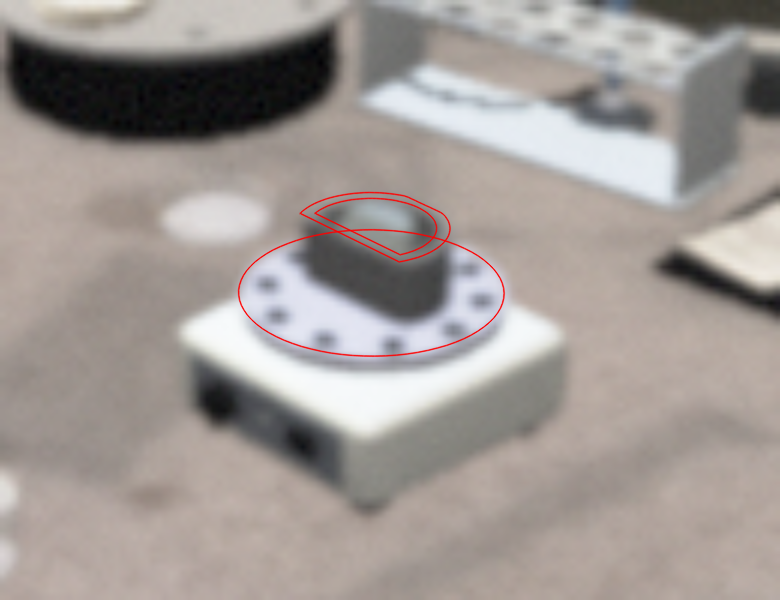

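View pics/f_s0.png

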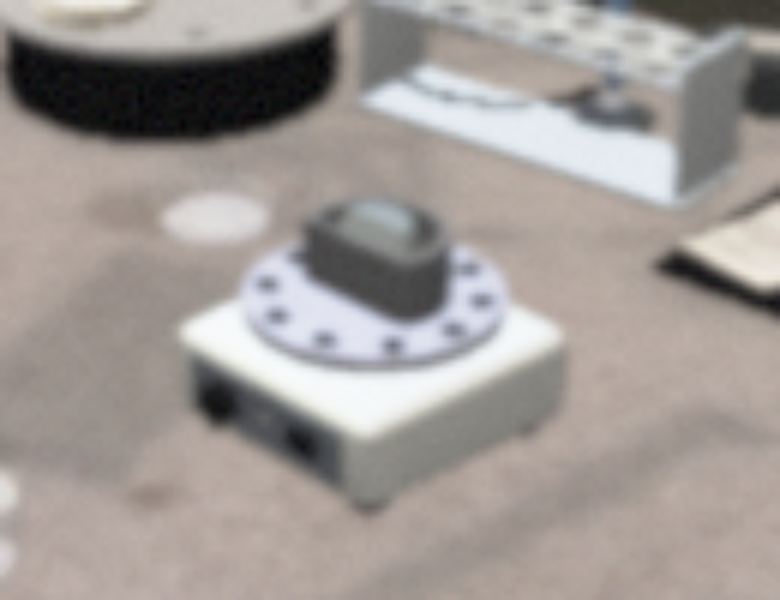

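```bash
python3 -c "
from plant import manip
print(manip.hand_in())"
```

```text
the job is handed in; nothing more can be done
None
```

The D-hole rotor is on the flatted spindle with its flat matching the spindle's flat, and the job is handed in. `hand_in()` gives no verdict, so I can't confirm the result beyond my own checks. I gripped it across the hub flats, lifted and turned it about 20°, lowered it over the spindle, released it at the flange and withdrew upward. It took about 11.5 s of the 40 s.

**Checks that agreed:**
- **Seating:** I released it at TCP z = 0.098 m, which is the height at pick-up plus the 60 mm flange. The spindle top just shows above the hub, as it should when the disc is home.
- **Position and level:** in the last wrist picture, the seated-pose outline (level, turned to −2.3°) matches the disc and D hub to about 1–2 pixels.
- **Forces:** the wrist readings were only a few newtons throughout. The gripper is open about 12 cm above the released height and touches nothing.
- **Round rotor:** the arm never went near it.

**Small disagreements:**
- **Scene camera:** its overlay sat about 1–2 pixels high, an offset it already showed before anything was moved.
- **Grip width:** it read about 43.5 mm on the 47 mm hub, but the rotor did not slip.

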